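Clamp a housing and hold its sprung cover just below balance

ROBOT

A 6-joint arm with a two-finger parallel gripper is mounted at the origin on a cart in front of the work surface, level with it; the furniture and walls round the work are solid. World frame = base frame: x ahead of the robot, y to its left, z up, the work surface at z = 0. Lengths are in m, angles in degrees, forces in N, time in s.
With the tool pointing down it reaches from about 0.25 to 0.725 m from the base axis. Payload 9.7 kg.
Tool frame: the origin (TCP) lies on the mounting face of the last link; the fingertips stand 173 mm ahead of it and the grasp point (between the pads) lies 155 mm ahead of it; z points along the fingers, y is the line along which they close (so a half turn about z gives the same grasp; the last joint's range is limited). The gripper opens to 85 mm and grips with 20 to 120 N. Pads are 22 mm wide; open, the fingers measure 114 mm over their backs; the gripper's body (76 mm by 85 mm) begins 54 mm behind the grasp point. The pads swing forward as they close: fully open they stand 13 mm farther back than shut.
Start: joints at [-75.974, 4.979, 10.078, 95.1, 0, 90], TCP at [0.133, -0.534, 0.405] pointing down, gripper open.
Joint ranges: [-179.16, 179.16], [-48.56, 103.87], [-65.8, 70.77], [-126.05, 130.52], [-82.76, 87.17], [-180, 180]. Speed limits (degrees/s): [127.2, 127.2, 147.25, 180, 180, 180].

INTERFACE

Orientations are given as [roll, pitch, yaw] about the fixed x, y, z axes, in that order (R = Rz(yaw) Ry(pitch) Rx(roll)).
In Python, from workcell import bot, camera, camera_model, outline_of, pinpoint gives the robot as it stands.
- The arm moves only by the tool move_arm, never from a script. Its arguments are lists of equal length, an entry for each row: "jaw": the closure, from 0 (fully open) to 1 (shut); "delta_pos": the shift along the world's x, y, z in m, a list of three; "yaw": the turn about the world's z in rad. In form: {"jaw": [jaw, ...], "delta_pos": [[dx, dy, dz], ...], "yaw": [yaw, ...]}. A call has 1 to 10 rows; each row shifts and turns the commanded pose from where the row before left it; what a row does not reach is not made up. A row lasts 1/12 s, in which the tool goes at most 41.7 mm and 7.16 degrees, less where a joint would pass 70% of its speed; a pose out of reach is approached as far as the arm can. A call with a gripper value outside its range is refused whole. The fingers move at their own pace and stop on an object; "force" is the grip in N (left out, the last holds). Time passes only in rows, so rows that do not move let the fingers close. It gives the time, the measured TCP pose, the force, the opening and the grip force at its end, in the units of the state.
- bot.get_obs(): the state, without advancing time (a new reading comes with each control period).
- camera(name): name is "scene" or "top" or "wrist"; returns the picture (420x560x3 uint8, red, green, blue); there is no depth.
- camera_model(name): a dict with "fx", "fy", "cx", "cy" (pixels), "R" (3x3) and "t" (3): a world point X has camera coordinates R X + t. Camera axes: x right, y down, z forward; pixel columns grow to the right and rows downward; lengths in m; the calibration is good to about 2 mm. A picture is of the moment at which its call begins: read the wrist's pose just before it. camera_model takes no time and is no camera call; for the wrist camera it gives the pose at the moment of the call.
- bot.job_done(): hands the job in; it is judged then, once.
Trained networks look in the newest picture that a camera, given by its name, has taken for a name from the list of things; names that differ only in an ending like _2 or _b are one class to them, and where a whole thing is asked for, a point or a joint stands for the part that bears it (a point fixed in the world has none). Each returns a list of dicts, best first, with "confidence" (0 to 1); they miss things now and then, are a little off and sometimes report something else, mostly with a low value. They report only what shows in the picture. A call takes as long as a camera call. They do not tell look-alikes from the thing itself.
- outline_of(camera, thing): "mask" (420x560 bool, what is visible of it) and "xy" ([column, row] in pixels, amid what is visible of it).
- pinpoint(camera, thing): "xy" ([column, row] in pixels: a listed point, or the origin of a listed thing).
The state is a dict: "time": time; "q": joint angles; "qd": joint speeds; "joint_efforts": joint torques, N m; "ee_pos": TCP position; "tcp_rot": TCP orientation; "wrist_force": force on the tool from outside, world axes, zero at the start; "torque": the same for the moment, N m; "opening": finger opening in m; "grasp_force": force on a finger pad.
Only numpy, scipy, OpenCV 4.12 (cv2) and the standard library are available. Lean on these libraries where they do the work, as an engineer would, in place of code of your own. Each camera call takes 0.05 s, during which the arm holds its last target. There are 200 camera calls.

TASK

Swing the vise's crank over to the far side until the jaw clamps the aluminium housing firmly. Then lift the housing's sprung cover by its bow handle past its balance point and all the way up to its stop, bring it back down, and hold it just below the balance point (within about 15 degrees), where it would fall shut if you let go, so that a fitter can set the spring. The program finishes while still holding the cover there, with the housing still clamped and the other things on the bench left alone.

Things in the scene. Friction and masses are not known exactly. Their poses are not given: they have to be found in the camera images.
- vise: grey bench vise bolted to the bench, 110 mm (x, 170 mm over two 12 mm high bolting lugs) by 270 mm (y), jaws 77 mm high; origin on the bench under the housing's place between the jaws; its y axis runs along the screw from the crank (-y end) to the fixed jaw (+y end), its x axis away from the robot. The housing stands on its 20 mm thick bed
- jaw: the vise's moving jaw, 100 mm wide, on the crank's side of the housing; origin at the vise's origin when fully open, moves along the vise's +y by 6.4 mm per rad of the crank (total play round the housing is about 12 mm)
- crank (a joint): crank angle, rad, 0 to 2.6: at 0 the arm leans 75 deg from upright towards the robot (-x), at 1.31 it is upright; grows as the handle swings over the top away from the robot (about the vise's +y). Starts at 0 to 0.3. Turns with 6 to 10 N at the handle and stays where left. Near 1.9 both jaws meet the housing and it stops hard; a further push of 10 to 20 N at the handle clamps firmly
- crank_handle (a point): middle of the crank's black revolving handle, a rod 17 mm thick and 55 mm long parallel to the vise's y axis, on a 60 mm crank arm; it turns freely on its pin, so it can be held in the fingers while the crank goes round. 37 mm outside the crank arm
- crank_axis (a point): the point of the crank's axis level with the middle of the handle (fixed to the vise, 212 mm from its origin along -y, 50 mm above the bench); the handle goes round it at 60 mm radius in the vise's x-z plane
- housing: open aluminium housing, 100 x 100 x 108 mm, loose, between the vise's jaws; origin under its middle; x axis away from the robot. It carries the grey cover
- cover (a joint): opening angle of the cover, rad: 0 shut (level), 1.65 fully open against its stop. Its weight pulls it shut below 0.90 rad (52 degrees, its balance point) and its spring carries it open, damped, above that; never more than about 3 N at the handle
- cover_hinge (a point): middle of the cover's hinge line on the housing's far top edge, 134 mm above the bench, 54 mm behind the housing's middle; the line is parallel to the housing's y axis
- cover_bar (a point): middle of the cover's bow handle: a round steel bar 11 mm thick and 80 mm long parallel to the hinge, 158 mm from the hinge line, in the plane of the cover, on two arms 60 mm apart; 41 mm clear of the cover's front edge, at 134 mm height when shut
- oil_can: bystander: red pump oil can, 64x88x142 mm, origin under its middle
- paste_jar: bystander: small jar with black lid, 54 mm wide, 48 mm high
- micrometer: bystander: micrometer lying flat, 38x131x12 mm
- v_block: bystander: steel V block, 38x60x42 mm
- file: bystander: file with wooden handle lying flat, 21x200x21 mm
- hammer: bystander: brass hammer with wooden handle, 62x215x30 mm
- fixed_jaw: the vise's fixed jaw, 100 mm wide, on the housing's far side from the crank; its origin coincides with the vise's
Not all that is in view belongs to the job. Of the things that look like the housing, the larger one is meant.

How it is judged (in metres and radians):
On the way, in this order (a step that is already met when the one before it is completed fails the run):
1. the jaw clamps the housing against the fixed jaw, cover still shut (contact force between each of jaw, fixed_jaw and housing above 8 N and value of joint cover below 0.2 rad), for 0.3 s.
2. the cover is raised past its balance point, up to its stop (value of joint cover above 1.5 rad), for 0.2 s.
At the end, for the whole second after the job is handed in: The fingers hold the cover still between 0.60 and 0.87 rad (up to 17 degrees below its balance point at 0.90), the housing is still clamped by the jaw (over 3 N), seated on the vise's bed within 6 mm and upright within 3.4 degrees (value of joint cover between 0.6 and 0.87 rad and velocity of joint cover between -0.1 and 0.1 rad/s and contact force between the fingers and housing above 0.2 N and contact force between jaw and housing above 3 N and z of housing in the frame of vise below 0.026 m and angle between housing's own z axis and vertical below 0.06 rad); the arm keeps its last pose, push and grip.
It fails at once if a bystander is moved more than 30 mm (distance of any of oil_can, paste_jar, micrometer, v_block, file, hammer from where it was at the start of the episode above 0.03 m).
It also fails if it takes over 72 s, if anything falls off the work surface, if the arm or the gripper's body presses on something with over 40 N, if the wrist force passes 120 N, or if a joint passes its speed limit or range.

## Working session

There is one attempt and no reset: what is moved stays moved. The work goes in short steps, Python scripts to look and compute and a tool call to move; the robot and the scene stay as the last step left them, time stands still between calls to the robot, and variables do not carry over. Pictures are saved under pics/ and viewed, at most 10 in all, crops included, and the job is handed in when it is done.

Besides the shell and the picture viewer there is one more tool, called after "Request:" as a command line: name --pt "numbers of a row" for each row, then --argument value for the rest. move_arm: Moves the arm, as the interface text tells. Its arguments: {"type":"object","properties":{"jaw":{"type":"array"},"delta_pos":{"type":"array"},"yaw":{"type":"array"},"force":{"type":"number"}},"required":["jaw","delta_pos","yaw"]}

```bash
ls; mkdir -p pics; cat > h.py <<'E'
import numpy as np, cv2
from workcell import bot, camera, camera_model, outline_of, pinpoint
def save(n,img): cv2.imwrite('pics/'+n,cv2.cvtColor(img,cv2.COLOR_RGB2BGR))
def ray(m,xy):
    R=np.array(m['R']);t=np.array(m['t'])
    d=R.T@np.array([(xy[0]-m['cx'])/m['fx'],(xy[1]-m['cy'])/m['fy'],1]);return -R.T@t,d
def at_z(m,xy,z):
    o,d=ray(m,xy);return o+d*(z-o[2])/d[2]
def proj(m,X):
    c=np.array(m['R'])@np.array(X)+np.array(m['t']);return np.array([m['cx']+m['fx']*c[0]/c[2],m['cy']+m['fy']*c[1]/c[2]])
def tri(rs):
    A=0;b=0
    for o,d in rs:
        d=d/np.linalg.norm(d);P=np.eye(3)-np.outer(d,d);A=A+P;b=b+P@o
    return np.linalg.solve(A,b)
E
python3 - <<'E'
from h import *
a=camera('scene');b=camera('top')
save('s.png',cv2.resize(a,(800,600)));save('t.png',cv2.resize(b,(800,600)))
for c in('scene','top'):
    m=camera_model(c)
    for n,z in [('vise',0),('crank_handle',.065),('crank_axis',.05),('cover_hinge',.134),('cover_bar',.134),('housing',.02)]:
        for r in pinpoint(c,n)[:3]: print(c,n,np.round(r['xy'],1),round(r['confidence'],2),np.round(at_z(m,r['xy'],z),3))
print(bot.get_obs())
E
```

```text
pics
scene vise [267.4 245.8] 0.79 [ 0.585 -0.059  0.   ]
scene crank_handle [335.7 211.1] 0.44 [ 0.471 -0.259  0.065]
scene cover_hinge [258.6 206.5] 0.86 [ 0.614 -0.059  0.134]
scene cover_hinge [370.8 228.1] 0.7 [ 0.309 -0.164  0.134]
scene cover_bar [295.8 232.4] 0.66 [ 0.458 -0.028  0.134]
scene housing [272.  243.1] 0.64 [ 0.567 -0.059  0.02 ]
scene housing [360.2 253.6] 0.62 [ 0.334 -0.177  0.02 ]
scene housing [280.3 303.5] 0.21 [0.403 0.113 0.02 ]
top crank_handle [330.5 239.9] 0.75 [ 0.476 -0.253  0.065]
top crank_axis [334.  225.2] 0.7 [ 0.524 -0.266  0.05 ]
top crank_axis [358.1 272.5] 0.29 [ 0.377 -0.342  0.05 ]
top cover_hinge [321.5 287.6] 0.85 [ 0.329 -0.22   0.134]
top cover_hinge [273.5 188. ] 0.78 [ 0.623 -0.072  0.134]
top cover_bar [287.7 268.4] 0.58 [ 0.382 -0.12   0.134]
top cover_bar [261.1 245.6] 0.56 [ 0.448 -0.039  0.134]
top housing [310.9 283.7] 0.71 [ 0.34  -0.198  0.02 ]
top housing [267.9 212.9] 0.64 [ 0.563 -0.056  0.02 ]
{'time': 0.7, 'q': array([-7.59750124e+01,  4.97636389e+00,  1.00784151e+01,  9.51001441e+01,
       -6.97376519e-05,  8.99993471e+01]), 'qd': array([ 0.04284782,  0.06047767, -0.0353209 , -0.0323629 ,  0.04856835,
       -0.00045855]), 'joint_efforts': array([ 1.94530701e-03, -5.19956660e+01,  4.64792705e+01,  9.75344337e-04,
        1.57427107e-04,  1.03385545e-05]), 'ee_pos': array([ 0.13328578, -0.53358916,  0.40471029]), 'tcp_rot': array([1.79998093e+02, 6.97593832e-05, 1.40256405e+01]), 'wrist_force': array([-0.17292718, -0.95080891, -0.28872062]), 'torque': array([ 0.00132869, -0.02962803,  0.00325775]), 'grasp_force': 0.0, 'opening': 0.08544724759755058}
```

View pics/s.png

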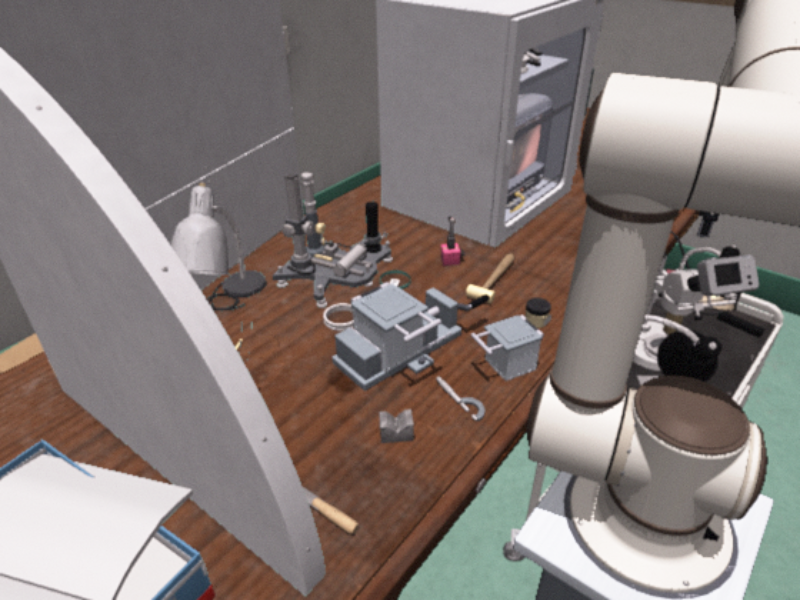

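View pics/t.png

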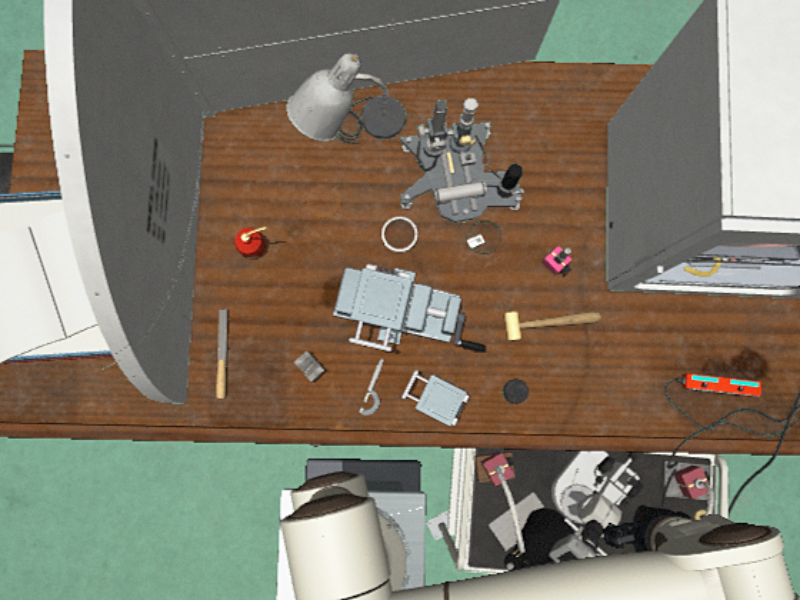

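The top view shows two look-alikes: the larger one in the vise at (390,295), which carries the jaws and crank (handle at (474,346)), and a smaller loose one at (440,398). I want the one in the vise. I'll go over it for wrist views, which will also confirm that choice.

Request:
move_arm --jaw '[0,0,0,0,0,0,0,0,0,0]' --pt "0.025 0.028 0.01" --pt "0.03 0.028 0.01" --pt "0.03 0.028 0" --pt "0.03 0.028 0" --pt "0.03 0.028 0" --pt "0.03 0.028 0" --pt "0.03 0.028 0" --pt "0.03 0.028 0" --pt "0.03 0.028 0" --pt "0.03 0.028 0" --yaw '[0.112,0.112,0.112,0.112,0.112,0.112,0.112,0.112,0.112,0.112]'

```text
time: 1.53
ee_pos: [0.4289, -0.2522, 0.4249]
tcp_rot: [180.0, 0.0, 78.5]
wrist_force: [1.3, -0.5, 0.1]
opening: 0.0853
grasp_force: 0.0
```

```bash
python3 - <<'E'
from h import *
m=camera_model('wrist');a=camera('wrist')
R=np.array(m['R']);print(bot.get_obs()['ee_pos'],bot.get_obs()['tcp_rot'],'cam',-R.T@np.array(m['t']),R[2])
save('w1.png',a)
for n,z in [('vise',0),('crank_handle',.065),('crank_axis',.05),('cover_hinge',.134),('cover_bar',.134),('housing',.02)]:
    for r in pinpoint('wrist',n)[:3]: print(n,np.round(r['xy'],1),round(r['confidence'],2),np.round(at_z(m,r['xy'],z),3))
E
```

```text
[ 0.43281504 -0.24843013  0.42420399] [ 1.79910845e+02 -1.26327413e-01  7.92219745e+01] cam [ 0.44566977 -0.16897593  0.39396078] [-0.06547073 -0.32153879 -0.94463029]
crank_handle [316.2 184.4] 0.57 [ 0.472 -0.256  0.065]
cover_hinge [188.  186.1] 0.74 [ 0.351 -0.216  0.134]
cover_bar [205.9  68.5] 0.84 [ 0.394 -0.125  0.134]
housing [214.6 144.7] 0.82 [ 0.358 -0.192  0.02 ]
```

View pics/w1.png

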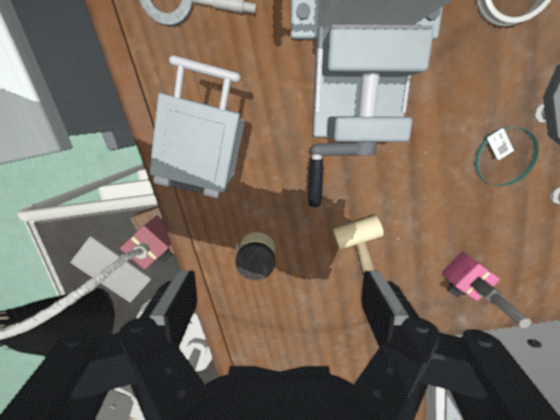

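The wrist view shows the small loose housing at (200,130). The vise with its jaws and crank arm is at the top right, the black handle is at (316,180), and the hammer head is nearby at (358,232). One more wrist view over the vise housing will confirm it and give the vise yaw.

Request:
move_arm --jaw '[0,0,0,0,0]' --pt "0.02 0.025 0.015" --pt "0.02 0.025 0.015" --pt "0.02 0.025 0.01" --pt "0.02 0.025 0" --pt "0 0 0" --yaw '[0,0,0,0,0]'

```text
time: 2.3
ee_pos: [0.5097, -0.1522, 0.4647]
tcp_rot: [179.9, -0.1, 78.2]
wrist_force: [-0.0, -0.3, -0.6]
opening: 0.0853
grasp_force: 0.0
```

```bash
python3 - <<'E'
from h import *
m=camera_model('wrist');a=camera('wrist')
print(bot.get_obs()['ee_pos'],bot.get_obs()['tcp_rot'])
save('w2.png',a)
for n,z in [('vise',0),('crank_handle',.065),('crank_axis',.05),('cover_hinge',.134),('cover_bar',.134),('housing',.02)]:
    for r in pinpoint('wrist',n)[:3]: print(n,np.round(r['xy'],1),round(r['confidence'],2),np.round(at_z(m,r['xy'],z),3))
E
```

```text
[ 0.50862105 -0.15351012  0.46444703] [ 1.79995215e+02 -6.99459502e-03  7.82213377e+01]
crank_handle [269.1 256.9] 0.6 [ 0.474 -0.257  0.065]
crank_axis [207.6  84.9] 0.31 [ 0.449 -0.021  0.05 ]
cover_hinge [374.4  87.3] 0.77 [ 0.62  -0.066  0.134]
cover_hinge [160.9 261.6] 0.64 [ 0.36  -0.202  0.134]
cover_bar [173.2 177.3] 0.88 [ 0.405 -0.11   0.134]
cover_bar [205.5  86. ] 0.87 [ 0.464 -0.032  0.134]
housing [304.3  91.7] 0.96 [ 0.565 -0.052  0.02 ]
housing [185.6 214.2] 0.57 [ 0.36  -0.183  0.02 ]
```

View pics/w2.png

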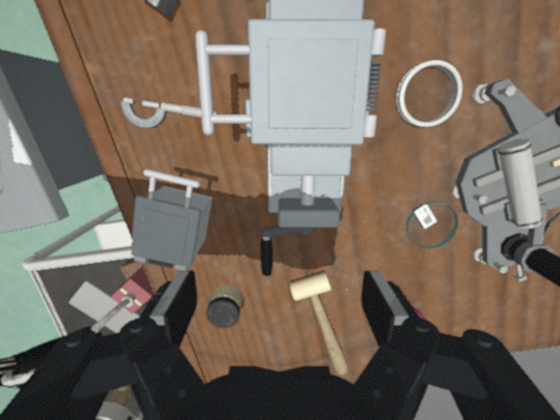

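This confirms it: the vise housing with its bow handle (205,83), hinge (372,87) and jaws is the large one. The small look-alike is at (170,228). The handle rod is at (266,254) and runs parallel to the vise's y axis.

```bash
python3 - <<'E'
from h import *
ms={c:camera_model(c) for c in('top','scene','wrist')}
for c in ms: camera(c)
P={}
for n in('crank_handle','cover_bar','cover_hinge','crank_axis','vise'):
    rs=[];
    for c in ms:
        L=pinpoint(c,n)
        for r in L[:2]: print(n,c,np.round(r['xy'],1),round(r['confidence'],2))
# small check of handle with masks
for c in ms:
    L=outline_of(c,'crank_handle')
    for r in L[:2]:
        ys,xs=np.where(r['mask']);print('mask',c,np.round(r['xy'],1),len(xs),xs.min(),xs.max(),ys.min(),ys.max(),round(r['confidence'],2))
def t(d): 
    rs=[ray(ms[c],xy) for c,xy in d.items()];X=tri(rs);print(np.round(X,4),{c:np.round(proj(ms[c],X)-xy,1) for c,xy in d.items()})
t({'top':[330.5,239.9],'scene':[335.7,211.1],'wrist':[269.1,256.9]})
t({'top':[261.1,245.6],'scene':[295.8,232.4],'wrist':[205.5,86.]})
t({'top':[273.5,188],'scene':[258.6,206.5],'wrist':[374.4,87.3]})
E
```

```text
crank_handle top [331.9 240.2] 0.49
crank_handle scene [334.8 210.3] 0.48
crank_handle scene [295.1 233. ] 0.29
crank_handle wrist [268.7 255.5] 0.81
cover_bar top [258.2 242.4] 0.86
cover_bar scene [295.3 230.9] 0.9
cover_bar scene [337.3 240.9] 0.9
cover_bar wrist [171.3 173.1] 0.95
cover_bar wrist [206.8  83. ] 0.73
cover_hinge top [271.7 190.1] 0.86
cover_hinge top [323.9 287.2] 0.6
cover_hinge scene [256.8 206.1] 0.57
crank_axis top [213.7 255.2] 0.15
crank_axis scene [326.  281.1] 0.46
vise scene [267.6 244.4] 0.86
vise wrist [224.  293.9] 0.44
mask top [175.1 171.4] 388 165 186 159 181 0.69
mask scene [332.2 210.6] 117 322 342 206 216 0.55
mask wrist [272.3 235.9] 890 261 317 224 273 0.82
[ 0.472  -0.2554  0.0686] {'top': array([0.8, 1.1]), 'scene': array([-0.8, -0.5]), 'wrist': array([ 0.2, -1.7])}
[ 0.4566 -0.0355  0.1276] {'top': array([-1.2, -2.8]), 'scene': array([2.2, 0.6]), 'wrist': array([-2.6,  1.7])}
[ 0.6231 -0.0707  0.1233] {'top': array([-0.5,  0.5]), 'scene': array([0.2, 0.1]), 'wrist': array([2.5, 0.9])}
```

Request:
move_arm --jaw '[0,0,0,0,0,0,0,0,0,0]' --pt "-0.0122 -0.0342 -0.02" --pt "-0.0122 -0.0342 -0.02" --pt "-0.0122 -0.0341 -0.02" --pt "0 0 -0.035" --pt "0 0 -0.035" --pt "0 0 -0.035" --pt "0 0 -0.035" --pt "0 0 -0.02" --pt "0 0 -0.0164" --pt "0 0 0" --yaw '[0,0,0,0,0,0,0,0,0,0]'

```text
time: 4.53
ee_pos: [0.4702, -0.256, 0.2244]
tcp_rot: [-179.7, -0.1, 78.2]
wrist_force: [-0.3, 0.6, 0.1]
opening: 0.0853
grasp_force: 0.0
```

Request:
move_arm --jaw '[0.3,0.6,1,1,1,1,1,1]' --pt "0 0 0" --pt "0 0 0" --pt "0 0 0" --pt "0 0 0" --pt "0 0 0" --pt "0 0 0" --pt "0 0 0" --pt "0 0 0" --yaw '[0,0,0,0,0,0,0,0]' --force 50

```text
time: 5.2
ee_pos: [0.4708, -0.2565, 0.2285]
tcp_rot: [-179.9, 0.0, 78.2]
wrist_force: [-5.1, -0.1, 3.2]
opening: 0.0153
grasp_force: 48.6
```

```bash
python3 - <<'E'
from h import *
a=camera('wrist');save('w3.png',a);o=bot.get_obs();print(o['ee_pos'],o['tcp_rot'],o['q'])
E
```

```text
[ 0.47076293 -0.25650402  0.22848659] [-1.79923597e+02  3.01266093e-02  7.81778883e+01] [-2.85739977e+01  3.42336755e+00 -1.10785324e+01  7.55625770e+01
 -5.08694330e-02  7.32481627e+01]
```

View pics/w3.png

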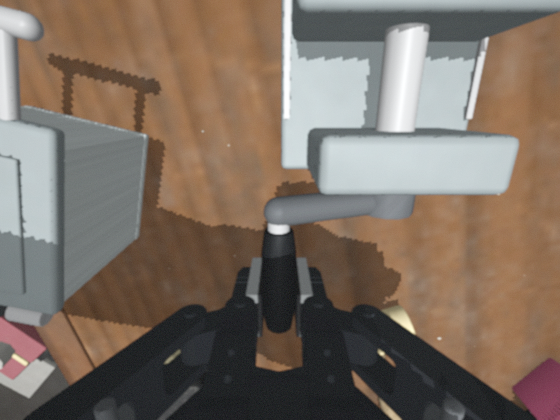

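The handle rod (280,270) is firmly between the pads, clear of the crank arm. I'll start the arc and watch the force.

Request:
move_arm --jaw '[1,1,1,1,1]' --pt "0.0039 -0.0008 0.008" --pt "0.0051 -0.0011 0.0073" --pt "0.0062 -0.0013 0.0065" --pt "0.0069 -0.0015 0.0055" --pt "0 0 0" --yaw '[0,0,0,0,0]'

```text
time: 5.67
ee_pos: [0.4926, -0.2611, 0.2567]
tcp_rot: [-179.8, 0.0, 78.2]
wrist_force: [-13.6, 2.0, 13.0]
opening: 0.0154
grasp_force: 51.0
```

Request:
move_arm --jaw '[1,1,1,1,1]' --pt "0.0066 -0.0014 0.0061" --pt "0.0081 -0.0017 0.0033" --pt "0.0086 -0.0018 0.0019" --pt "0.0088 -0.0019 0.0007" --pt "0 0 0" --yaw '[0,0,0,0,0]'

```text
time: 6.08
ee_pos: [0.526, -0.2681, 0.268]
tcp_rot: [-180.0, 0.0, 78.2]
wrist_force: [-2.6, 0.4, 5.4]
opening: 0.015
grasp_force: 50.6
```

Request:
move_arm --jaw '[1,1,1,1]' --pt "0.0087 -0.0019 -0.0007" --pt "0.0086 -0.0018 -0.002" --pt "0.0082 -0.0017 -0.0034" --pt "0 0 0" --yaw '[0,0,0,0]'

```text
time: 6.42
ee_pos: [0.5517, -0.2735, 0.2618]
tcp_rot: [180.0, 0.0, 78.2]
wrist_force: [-1.2, 1.8, 5.0]
opening: 0.0151
grasp_force: 50.5
```

Request:
move_arm --jaw '[1,1,1]' --pt "0.004 -0.0009 -0.002" --pt "0.004 -0.0009 -0.0025" --pt "0 0 0" --yaw '[0,0,0]'

```text
time: 6.67
ee_pos: [0.5587, -0.275, 0.2577]
tcp_rot: [-180.0, -0.0, 78.2]
wrist_force: [-7.1, 3.1, 9.2]
opening: 0.0151
grasp_force: 51.0
```

Request:
move_arm --jaw '[1,1,1]' --pt "0.0016 -0.0003 -0.0011" --pt "0 0 0" --pt "0 0 0" --yaw '[0,0,0]'

```text
time: 6.92
ee_pos: [0.5595, -0.2752, 0.2573]
tcp_rot: [-179.9, 0.0, 78.2]
wrist_force: [-11.4, 3.2, 12.9]
opening: 0.0151
grasp_force: 51.5
```

Request:
move_arm --jaw '[1,1,1,1]' --pt "0.0016 -0.0003 -0.0011" --pt "0.0012 -0.0002 -0.0008" --pt "0 0 0" --pt "0 0 0" --yaw '[0,0,0,0]'

```text
time: 7.25
ee_pos: [0.5613, -0.2755, 0.2561]
tcp_rot: [-179.8, 0.0, 78.2]
wrist_force: [-21.1, 6.4, 20.8]
opening: 0.0153
grasp_force: 52.8
```

Request:
move_arm --jaw '[1,1,1,1,1,1]' --pt "0.0012 -0.0002 -0.0008" --pt "0 0 0" --pt "0 0 0" --pt "0 0 0" --pt "0 0 0" --pt "0 0 0" --yaw '[0,0,0,0,0,0]'

```text
time: 7.75
ee_pos: [0.562, -0.2757, 0.2556]
tcp_rot: [-179.7, 0.0, 78.2]
wrist_force: [-25.3, 7.4, 24.9]
opening: 0.0152
grasp_force: 53.4
```

Request:
move_arm --jaw '[0.5,0,0,0,0,0,0,0,0,0]' --pt "0 0 0" --pt "0 0 0" --pt "0 0 0" --pt "0 0 0.01" --pt "0 0 0.035" --pt "0 0 0.035" --pt "0 0 0.04" --pt "-0.02 0.02 0.03" --pt "-0.02 0.025 0.03" --pt "-0.02 0.025 0.03" --yaw '[0,0,0,0,0,0,0,0,0,0]'

```text
time: 8.58
ee_pos: [0.5058, -0.2081, 0.462]
tcp_rot: [180.0, 0.0, 78.2]
wrist_force: [0.5, 0.0, 1.4]
opening: 0.0852
grasp_force: 0.0
```

Request:
move_arm --jaw '[0,0,0,0]' --pt "-0.015 0.025 0" --pt "-0.015 0.025 0" --pt "-0.01 0.01 0" --pt "0 0 0" --yaw '[0,0,0,0]'

```text
time: 8.92
ee_pos: [0.4649, -0.1468, 0.4622]
tcp_rot: [179.8, -0.0, 78.3]
wrist_force: [0.3, -0.5, 0.4]
opening: 0.0855
grasp_force: 0.0
```

```bash
python3 - <<'E'
from h import *
ms={c:camera_model(c) for c in('wrist','top','scene')}
im={c:camera(c) for c in ms}
print(bot.get_obs()['ee_pos'],bot.get_obs()['tcp_rot'])
save('w4.png',im['wrist'])
for c in ms:
  for n,z in [('cover_hinge',.134),('cover_bar',.134),('crank_handle',.1),('housing',.02)]:
    for r in pinpoint(c,n)[:3]: print(c,n,np.round(r['xy'],1),round(r['confidence'],2),np.round(at_z(ms[c],r['xy'],z),3))
E
```

```text
[ 0.46686126 -0.14889244  0.46051883] [1.79937748e+02 1.26233563e-02 7.82110598e+01]
wrist cover_hinge [193.1 256.9] 0.87 [ 0.355 -0.198  0.134]
wrist cover_hinge [423.2  80. ] 0.73 [ 0.62  -0.064  0.134]
wrist cover_bar [250.5  79.5] 0.86 [ 0.462 -0.031  0.134]
wrist cover_bar [206.5 174.6] 0.86 [ 0.397 -0.109  0.134]
wrist crank_handle [369.7 266.6] 0.82 [ 0.559 -0.273  0.1  ]
wrist housing [338.9  87.6] 0.95 [ 0.565 -0.051  0.02 ]
wrist housing [213.1 211.6] 0.63 [ 0.358 -0.183  0.02 ]
top cover_hinge [272.  188.1] 0.58 [ 0.622 -0.068  0.134]
top cover_hinge [323.3 286.9] 0.43 [ 0.331 -0.225  0.134]
top cover_bar [258.8 245.4] 0.64 [ 0.448 -0.033  0.134]
top housing [268.2 213.3] 0.72 [ 0.561 -0.057  0.02 ]
top housing [258.1 272.9] 0.7 [ 0.37 -0.03  0.02]
scene cover_hinge [255.5 204.3] 0.86 [ 0.628 -0.063  0.134]
scene cover_hinge [372.3 227.2] 0.68 [ 0.308 -0.17   0.134]
scene cover_bar [296.5 230.8] 0.75 [ 0.461 -0.034  0.134]
scene cover_bar [338.7 238.4] 0.69 [ 0.355 -0.075  0.134]
scene crank_handle [312.8 191.8] 0.65 [ 0.561 -0.262  0.1  ]
scene crank_handle [269.  249.1] 0.29 [0.498 0.038 0.1  ]
scene housing [271.4 244.6] 0.9 [ 0.564 -0.053  0.02 ]
scene housing [359.7 255. ] 0.76 [ 0.333 -0.171  0.02 ]
```

View pics/w4.png

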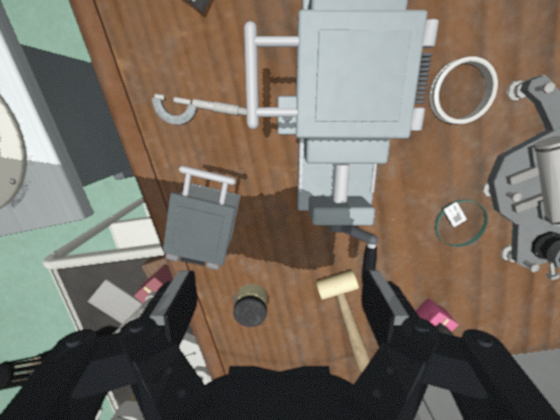

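The crank handle is now on the far side at (370,258), and the cover bar runs from (250,25) to (254,127). Next I'll descend on the bar with the fingers partly open.

Request:
move_arm --jaw '[0.6,0.6,0.6,0.6,0.6,0.6,0.6,0.6,0.6,0.6]' --pt "-0.002 0.039 0" --pt "-0.002 0.039 0" --pt "-0.002 0.039 0" --pt "0 0 -0.03" --pt "0 0 -0.03" --pt "0 0 -0.03" --pt "0 0 -0.03" --pt "0 0 -0.03" --pt "0 0 0" --pt "0 0 0" --yaw '[0,0,0,0,0,0,0,0,0,0]'

```text
time: 10.5
ee_pos: [0.4602, -0.0316, 0.3096]
tcp_rot: [-179.9, 0.0, 78.2]
wrist_force: [-0.4, -0.3, 0.6]
opening: 0.0343
grasp_force: 0.0
```

```bash
python3 - <<'E'
from h import *
a=camera('wrist');save('w5.png',a);o=bot.get_obs();print(o['ee_pos'],o['opening'])
E
```

```text
[ 0.46067569 -0.03170972  0.31133083] 0.034151391350756816
```

View pics/w5.png

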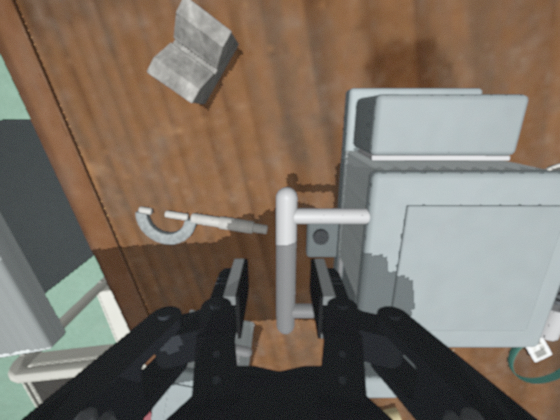

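```bash
python3 - <<'E'
from h import *
m=camera_model('wrist');o=bot.get_obs();e=o['ee_pos']
print(proj(m,[e[0],e[1],.134]),at_z(m,[285.5,264],.134),at_z(m,[287,190],.134),at_z(m,[285,332],.134))
E
```

```text
[279.11446136 268.69370107] [ 0.46484094 -0.02948696  0.134     ] [0.47411364 0.01283063 0.134     ] [ 0.45517168 -0.07616471  0.134     ]
```

Request:
move_arm --jaw '[0.6,0.6,0.6,0.8,1,1,1,1,1]' --pt "0.003 0.001 -0.011" --pt "0 0 -0.0105" --pt "0 0 0" --pt "0 0 0" --pt "0 0 0" --pt "0 0 0" --pt "0 0 0" --pt "0 0 0" --pt "0 0 0" --yaw '[0,0,0,0,0,0,0,0,0]' --force 30

```text
time: 11.3
ee_pos: [0.4637, -0.0307, 0.2889]
tcp_rot: [180.0, -0.0, 78.2]
wrist_force: [0.8, 0.2, 1.7]
opening: 0.0098
grasp_force: 29.3
```

Request:
move_arm --jaw '[1,1,1,1,1,1]' --pt "0.0008 -0.0002 0.0158" --pt "0.0022 -0.0005 0.0156" --pt "0.0039 -0.0008 0.0153" --pt "0.0053 -0.0011 0.0148" --pt "0.0067 -0.0014 0.0142" --pt "0 0 0" --yaw '[0,0,0,0,0,0]'

```text
time: 11.8
ee_pos: [0.4827, -0.0348, 0.3665]
tcp_rot: [179.9, -0.0, 78.2]
wrist_force: [-7.6, 1.2, 3.1]
opening: 0.0098
grasp_force: 30.2
```

Request:
move_arm --jaw '[1,1,1,1,1,1]' --pt "0.0073 -0.0016 0.014" --pt "0.0094 -0.002 0.0126" --pt "0.0105 -0.0022 0.0115" --pt "0.0116 -0.0025 0.0105" --pt "0.0125 -0.0027 0.0091" --pt "0 0 0" --yaw '[0,0,0,0,0,0]'

```text
time: 12.3
ee_pos: [0.5341, -0.0457, 0.4246]
tcp_rot: [179.9, -0.1, 78.2]
wrist_force: [-9.6, 3.2, 16.1]
opening: 0.0097
grasp_force: 31.3
```

Request:
move_arm --jaw '[1,1,1,1,1]' --pt "0.0121 -0.0026 0.01" --pt "0.0141 -0.003 0.0065" --pt "0.0147 -0.0031 0.0049" --pt "0.0151 -0.0032 0.0035" --pt "0 0 0" --yaw '[0,0,0,0,0]'

```text
time: 12.72
ee_pos: [0.5916, -0.0578, 0.4474]
tcp_rot: [179.9, -0.0, 78.2]
wrist_force: [0.7, 1.2, 5.3]
opening: 0.0099
grasp_force: 32.1
```

Request:
move_arm --jaw '[1,1,1,1,1,1]' --pt "0.0154 -0.0033 0.0019" --pt "0.0154 -0.0033 0.0003" --pt "0 0 0" --pt "0 0 0" --pt "0 0 0" --pt "0 0 0" --yaw '[0,0,0,0,0,0]'

```text
time: 13.22
ee_pos: [0.6206, -0.0639, 0.449]
tcp_rot: [180.0, -0.0, 78.2]
wrist_force: [4.3, 2.8, 0.7]
opening: 0.0096
grasp_force: 33.6
```

Request:
move_arm --jaw '[1,1,1,1,1,1]' --pt "0.004 -0.0009 -0.0001" --pt "0.004 -0.0009 -0.0003" --pt "0.002 -0.0004 -0.0002" --pt "0 0 0" --pt "0 0 0" --pt "0 0 0" --yaw '[0,0,0,0,0,0]'

```text
time: 13.72
ee_pos: [0.6306, -0.066, 0.4486]
tcp_rot: [-180.0, -0.1, 78.2]
wrist_force: [2.9, 5.1, 2.2]
opening: 0.0093
grasp_force: 33.7
```

Request:
move_arm --jaw '[1,1,1,1]' --pt "0.003 -0.0006 -0.0003" --pt "0 0 0" --pt "0 0 0" --pt "0 0 0" --yaw '[0,0,0,0]'

```text
time: 14.05
ee_pos: [0.6324, -0.0664, 0.4485]
tcp_rot: [-179.8, -0.0, 78.2]
wrist_force: [-9.1, 6.8, 5.0]
opening: 0.0096
grasp_force: 34.0
```

```bash
python3 - <<'E'
from h import *
a=camera('wrist');b=camera('scene')
m=camera_model('scene');o=bot.get_obs();e=o['ee_pos'];print(e,o['wrist_force'])
print(proj(m,[e[0],e[1],e[2]-.155]),[ (r['xy'],r['confidence']) for n in('cover_bar','cover_hinge') for r in pinpoint('scene',n)[:2]])
w=cv2.resize(a,(400,300));s=cv2.resize(b[120:270,200:400],(400,300))
save('c6.png',np.hstack([w,s]))
E
```

```text
[ 0.6323393  -0.06640071  0.44842299] [-9.00917909  6.44478315  4.45972525]
[252.84952295 154.57882077] [([251.9, 156.2], 0.86), ([335.8, 240.7], 0.7), ([257.9, 207.9], 0.68)]
```

View pics/c6.png

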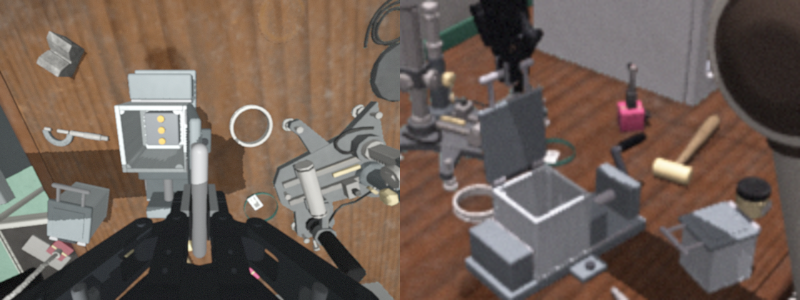

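The cover is at its stop. The scene crop shows it upright, and the reaction force reversed at x ≈ 0.631, which is θ = 1.65 rad. Now I'll bring it back down.

Request:
move_arm --jaw '[1,1,1,1,1,1,1]' --pt "-0.0112 0.0024 0" --pt "-0.0112 0.0024 0" --pt "-0.0154 0.0033 -0.0019" --pt "-0.0151 0.0032 -0.0035" --pt "-0.0147 0.0031 -0.0049" --pt "-0.0141 0.003 -0.0065" --pt "0 0 0" --yaw '[0,0,0,0,0,0,0]'

```text
time: 14.83
ee_pos: [0.5501, -0.0493, 0.4312]
tcp_rot: [-179.9, 0.0, 78.2]
wrist_force: [-0.3, 1.5, 2.6]
opening: 0.0096
grasp_force: 34.8
```

Request:
move_arm --jaw '[1,1,1,1,1,1,1,1]' --pt "-0.0134 0.0028 -0.0079" --pt "-0.0125 0.0027 -0.0091" --pt "-0.0116 0.0025 -0.0105" --pt "-0.0085 0.0018 -0.0091" --pt "0 0 0" --pt "0 0 0" --pt "0 0 0" --pt "0 0 0" --yaw '[0,0,0,0,0,0,0,0]'

```text
time: 15.5
ee_pos: [0.5055, -0.04, 0.3954]
tcp_rot: [-179.9, 0.0, 78.2]
wrist_force: [-7.6, 2.4, 6.8]
opening: 0.0102
grasp_force: 36.4
```

```bash
python3 - <<'E'
from h import *
a=camera('wrist');b=camera('scene')
m=camera_model('scene');o=bot.get_obs();e=o['ee_pos'];print(e,o['wrist_force'],o['grasp_force'],o['opening'])
P=np.array([(e[0]-.618)/.978,e[2]-.155-.137]);print('theta',np.arctan2(P[1],-P[0]),np.hypot(*P))
print(proj(m,[e[0],e[1],e[2]-.155]),[ (r['xy'],r['confidence']) for n in('cover_bar','cover_hinge') for r in pinpoint('scene',n)[:2]])
w=cv2.resize(a,(400,300));s=cv2.resize(b[120:270,200:400],(400,300))
save('c7.png',np.hstack([w,s]))
E
```

```text
[ 0.50548055 -0.03996072  0.39535448] [-7.42109664  2.6367135   7.07387628] 36.433483958244324 0.009687587176837889
theta 0.7318970448407192 0.15465697593966338
[284.45414776 190.85668988] [([336.0, 239.1], 0.77), ([284.3, 192.6], 0.68), ([371.9, 231.8], 0.73), ([256.2, 206.9], 0.55)]
```

View pics/c7.png

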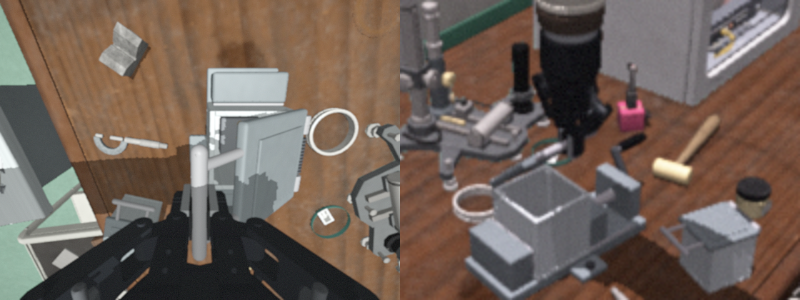

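The bar is still in the fingers, the cover is at about 0.73 rad, and the housing is seated. I'll relieve the small radial load, then hand in.

Request:
move_arm --jaw '[1,1,1,1,1]' --pt "-0.0007 0.0001 0.0008" --pt "0 0 0" --pt "0 0 0" --pt "0 0 0" --pt "0 0 0" --yaw '[0,0,0,0,0]'

```text
time: 16.12
ee_pos: [0.5052, -0.0399, 0.3955]
tcp_rot: [-180.0, 0.0, 78.2]
wrist_force: [-2.4, -0.5, 3.0]
opening: 0.0096
grasp_force: 36.0
```

```bash
python3 -c "
from workcell import bot
o=bot.get_obs();print(o['ee_pos'],o['wrist_force'],o['grasp_force']);print(bot.job_done())"
```

```text
[ 0.50521511 -0.03986976  0.39553452] [-2.38334879 -0.47158581  2.99012722] 36.01229131221771
the job is handed in; nothing more can be done
None
```

I handed the job in at about 16 s with the vise crank pushed hard against the housing, the cover raised to its stop and brought back, and the fingers holding it at an estimated 0.73 rad; no verdict came back.

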